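Weight the mended box and nip it up in the one-hand clamp

ROBOT

A 7-joint arm with a two-finger parallel gripper is mounted at the origin on the work surface. World frame = base frame: x ahead of the robot, y to its left, z up, the work surface at z = 0. Lengths are in mm, angles in rad, forces in N, time in s.
With the tool pointing down it reaches from about 425 to 1025 mm from the base axis. Payload 9.4 kg.
Tool frame: the origin (TCP) lies between the finger pads; the fingertips stand 17 mm ahead of it and the grasp point (between the pads) lies 2 mm behind it (env.nose_length is the distance from the TCP to the fingertips, in mm); z points along the fingers, y is the line along which they close (so a half turn about z gives the same grasp; the last joint's range is limited). The gripper opens to 93 mm and grips with 3 to 60 N. Pads are 15 mm wide; open, the fingers measure 128 mm over their backs; the gripper's body (75 mm by 188 mm) begins 65 mm behind the grasp point.
Start: joints at [1.227, 0.599, -0.003, 1.599, 0.002, 0.943, -0.08], TCP at [191.134, -699.351, 235.618] pointing down, gripper open.
Joint ranges: [-2.57, 2.57], [-0.35, 1.97], [-1.29, 1.29], [0.11, 2.56], [-1.05, 4.19], [0.11, 1.86], [-2.63, 2.63]. Speed limits (rad/s): [2.22, 2.22, 3.01, 3.01, 3.14, 3.14, 3.14].

INTERFACE

Orientations are given as a rotation vector (axis times angle).
In Python, from workcell import env gives the robot as it stands.
- The arm moves only by the tool shift_gripper, called after ">>>" in YAML: its name, and indented under it one key for each argument. Schema: {"type":"object","properties":{"motion":{"type":"array","items":{"type":"array","items":{"type":"number"},"minItems":7,"maxItems":7},"minItems":1,"maxItems":10},"force":{"type":"number"},"only":{"type":"string"},"quiet":{"type":"boolean"},"lines":{"type":"string"}},"required":["motion"],"additionalProperties":false}. motion is a list of rows, 1 to 10 of them, each of 7 numbers: dx, dy, dz in mm, then a rotation vector rx, ry, rz in rad, then the finger opening in mm; each row shifts and turns the commanded pose from where the row before left it, along the tool's axes as they then stand; what a row does not reach is not made up. A row lasts 1/8 s, in which the tool goes at most 62.5 mm and 0.188 rad, less where a joint would pass 70% of its speed; a pose out of reach is approached as far as the arm can. The fingers move at their own pace and stop on an object; force is the grip in N (left out, the last holds). Time passes only in rows, so rows that do not move let the fingers close. The tool returns the time, the measured TCP pose, the force, the opening and the grip force at its end. only (a regular expression) keeps the lines of the reply that match it, lines (a string "A,B") keeps lines A to B, and quiet returns only ok. Input that does not fit is refused with a message, and nothing moves.
- env.observe(): the state, without advancing time (a new reading comes with each control period).
- env.grab_frame(name): name is "side" or "top"; returns the picture (384x512x3 uint8, red, green, blue); there is no depth.
- env.get_calibration(name): a dict with "intrinsics" (3x3 intrinsics, pixels), "R" (3x3) and "t" (3): a world point X has camera coordinates R X + t. Camera axes: x right, y down, z forward; pixel columns grow to the right and rows downward; lengths in mm; the calibration is good to about 2 mm. A picture is of the moment at which its call begins. get_calibration takes no time and is no camera call.
- env.close_job(): hands the job in; it is judged then, once.
The state is a dict: "t": time; "joints": joint angles; "joint_velocities": joint speeds; "effort": joint torques, N m; "ee_pos": TCP position; "tool_rot": TCP orientation; "wrist_force": force on the tool from outside, world axes, zero at the start; "moment": the same for the moment, N m; "grip_width": finger opening in mm; "gripper_force": force on a finger pad.
Only numpy, scipy, OpenCV 4.12 (cv2) and the standard library are available. Lean on these libraries where they do the work, as an engineer would, in place of code of your own. Each camera call takes 0.05 s, during which the arm holds its last target. There are 200 camera calls.

TASK

The end joints of the beech box have just been re-glued: weight it flat by putting the carabiner, the crampon bar and the pulley inside it. Then, working the one-hand bar clamp by its trigger only (never pushing the jaw itself), pump until the sliding jaw has come up to the box and the box is nipped firmly between both pads, yet gently enough not to crush its thin walls. Finish still holding the trigger squeezed with that pressure on the box, and leave the other things on the bench where they are.

Things in the scene. Friction and masses are not known exactly. Their poses are not given: they have to be found in the camera images.
- clamp: one-hand ratchet bar clamp lying flat, its black housing (78 x 60 mm, 46 mm high) screwed to the bench. Origin on the bench under the housing; x points to the side of the jaws and box, -y along the bar to the sliding jaw. The toothed steel bar (18 mm wide, 7 thick, 28 above the bench) runs along y at x = 0 and sticks out up to 75 mm behind the housing. Grip and trigger stand out on the -x side
- handle: the clamp's fixed pistol grip, 95 mm long (clamp x), 20 thick (clamp y), from 13 to 43 mm above the bench. Origin in its middle at the place to grip, at (-70, +24, 28) mm in the clamp's frame, with the clamp's axes; its outer face is 10 mm to +y of that, with free space beyond
- trigger_grip: the trigger's grey finger piece, 82 mm long, 10 thick, 17 to 39 mm above the bench, beside the grip. Origin in its middle, at (-70, -21, 28) mm in the clamp's frame when released; squeezing brings it 26 mm to +y, towards the handle. Over their outer faces grip and trigger measure 60 mm released, 34 mm squeezed: take both from above, fingers closing along the clamp's y
- trigger (a joint): trigger angle: 0 released, 0.25 rad squeezed to its stop; it turns about an upright pin in the housing, 104 mm from the grip point, and springs back when let go (2 to 3.5 N at the grip point). A full squeeze moves the pawl 11 mm; the teeth have 5 mm pitch, so the bar gains 5 or 10 mm a stroke (5 mm for a stroke of only 14 mm or more at the grip point) and stays put while the trigger goes back
- bar (a joint): how far bar and sliding jaw are drawn in (m): 0 widest open, 0.07 at most. The gap between the pads is 223 mm minus this; the box is nipped at about 0.047. A light brake (5 N) holds the bar, but real pressure lasts only while the trigger is squeezed. Once nipped the trigger stops part-way and each newton at the grip point gives 2.3 N at the jaw, less 11 N: a squeeze of 10 to 20 N is right
- jaw: the sliding jaw on the end of the bar, a black arm 124 mm long (clamp x), 20 mm thick, 14 to 40 mm above the bench. Origin in the middle of its rubber pad's face (60 x 24 mm), at clamp (80, -249 + bar, 27) mm; the pad faces +y. It goes only along y with bar
- fixed_pad: the rubber pad (60 x 24 mm) on the fixed jaw beside the housing; origin in the middle of its face at (80, -26, 27) mm in the clamp's frame, facing -y towards the box
- box: the open beech box, loose on the bench between the two pads with 2 to 8 mm to spare at the fixed pad; 126 (its x) x 176 (its y) x 48 mm high, walls and floor 8 mm, inside 110 x 160 mm and 40 mm deep. The end towards the sliding jaw (-y) is only 38 mm high, where the lid slides in. Origin under its centre; weighs about 0.45 kg
- carabiner: red aluminium D-shaped carabiner lying flat, 100 (x) x 58 (y) x 10 mm, of 10 mm round bar; 85 g. Origin under the middle. The straight spine runs along x at y = -24 mm, the gate at y = +23 mm, with a clear opening of 38 mm between them, so it can be pinched by the spine with one finger inside, or across its whole width
- crampon_bar: stainless crampon adjustment bar lying flat, 130 (x) x 20 (y) x 4 mm with a row of holes and one end (+x) bent up 16 mm; about 120 g. Origin under the middle
- bar_tab (a point): point on the bent-up end of the crampon bar, 63 mm along +x from its origin, 2 mm up
- bar_plain_end (a point): point on the plain end of the crampon bar, 63 mm along -x from its origin, 2 mm up
- pulley: chrome rope pulley lying on its side, 80 (x) x 46 (y) x 26 mm: two steel cheek plates with a wheel between them, 46 mm wide with parallel sides at x = -24 to +12 mm, narrowing to 26 mm towards +x; about 0.22 kg. Origin under the middle
- lamp_clip: the black silicone helmet-lamp clip, a bent strip 46 x 22 x 22 mm; to be left alone
- lid: the box's own sliding lid, a beech board 108 x 166 x 6 mm lying flat; to be left alone
- wax_tin: round boot-wax tin, 74 mm across, 29 mm high; to be left alone
- boot_brush: wooden boot brush, 150 x 48 x 43 mm; to be left alone
- screwdriver: screwdriver lying flat; to be left alone
- glue_bottle: upright bottle of wood glue, 52 mm across, 130 mm high; to be left alone
- pole_basket: trekking-pole basket, a black ring 86 mm across, 16 mm high; to be left alone

How it is judged:
By the outcome, as a careful person would: the job done as asked, in the order asked, and still so for the second after the job is handed in, while the arm keeps its last pose, push and grip.
It also fails if it takes over 72 s, if anything falls off the work surface, if the arm or the gripper's body presses on something with over 40 N, if the wrist force passes 120 N, or if a joint passes its speed limit or range.

## Working session

There is one attempt and no reset: what is moved stays moved. The work goes in short steps, Python scripts to look and compute and a tool call to move; the robot and the scene stay as the last step left them, time stands still between calls to the robot, and variables do not carry over. Pictures are saved under pics/ and viewed, at most 10 in all, crops included, and the job is handed in when it is done.

```bash
mkdir -p pics; ls; python3 - <<'E'
from workcell import env
import cv2, numpy as np
for n in("top","side"):
    f=env.grab_frame(n); cv2.imwrite(f"pics/{n}0.png",cv2.resize(f[:,:,::-1],(800,600),interpolation=cv2.INTER_CUBIC))
    np.save(f"{n}0.npy",f)
    c=env.get_calibration(n); print(n,c)
s=env.observe(); print(s["ee_pos"],s["tool_rot"],s["t"])
E
```

```text
pics
workcell.py
top {'intrinsics': array([[471.99297379,   0.        , 248.27094074],
       [  0.        , 471.99297379, 191.38996405],
       [  0.        ,   0.        ,   1.        ]]), 'R': array([[ 0.00750271, -0.99996285,  0.00424299],
       [-0.98032641, -0.00819219, -0.19721312],
       [ 0.19724056, -0.00267989, -0.98035146]]), 't': array([ -35.39029971,  550.42591012, 1510.3322419 ])}
side {'intrinsics': array([[389.41598971,   0.        , 258.15978232],
       [  0.        , 389.41598971, 186.04483655],
       [  0.        ,   0.        ,   1.        ]]), 'R': array([[ 0.99782681, -0.06349482, -0.01760852],
       [-0.0510696 , -0.57638471, -0.81558112],
       [ 0.04163589,  0.81470797, -0.57837477]]), 't': array([-549.67209681,   77.1565774 , 1074.81533185])}
[ 191.05822878 -698.9548445   234.85181486] [-3.11234411e+00 -4.17756791e-01  4.40162474e-04] 0.1
```

View pics/top0.png

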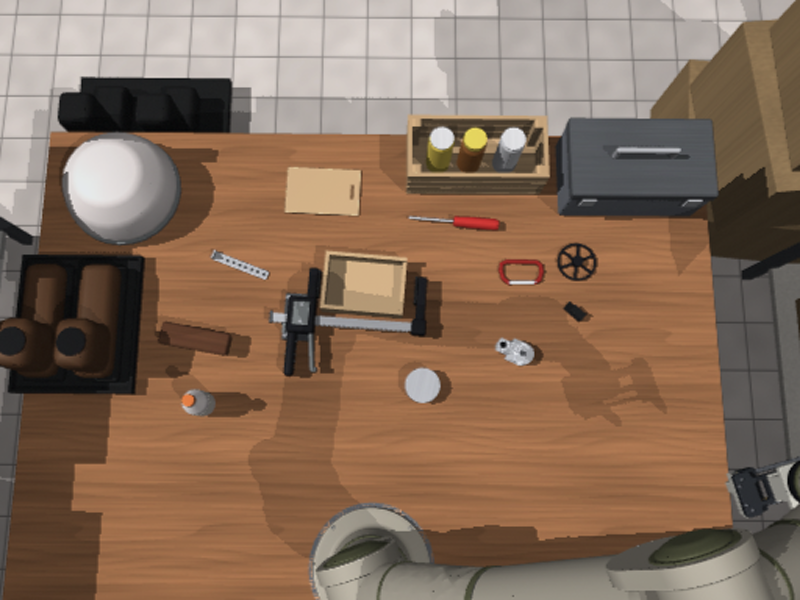

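View pics/side0.png

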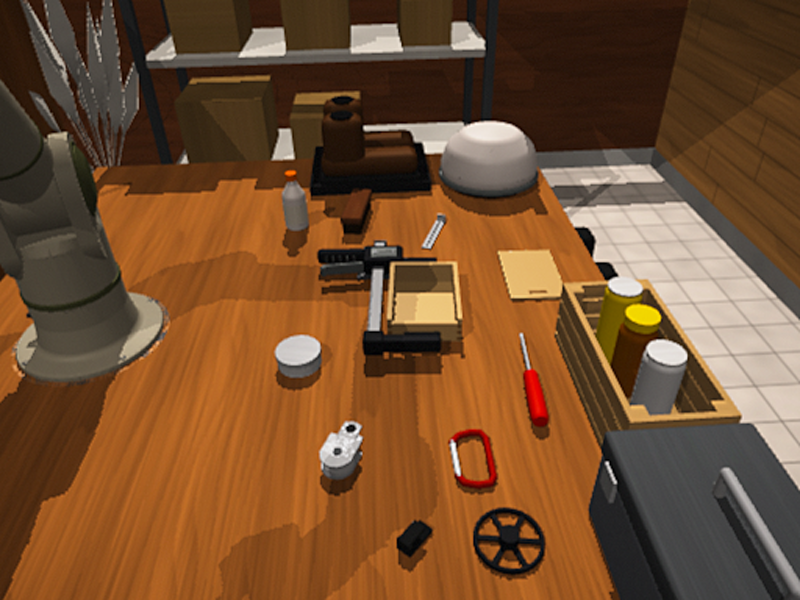

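Top view (800x600 px): crampon bar at (240,263) with its tab at the left end (215,255), box at (365,282), housing (300,315), grip and trigger at (290,350) and (311,350), carabiner (522,271), pulley (516,350). The side view agrees. Next I'll segment and measure these.

```bash
cat > h.py <<'E'
import numpy as np, cv2
from workcell import env
def ray(n,u,v,z):
    c=env.get_calibration(n); R,t=c["R"],c["t"]
    d=R.T@np.linalg.solve(c["intrinsics"],[u,v,1]); o=-R.T@t
    return o+d*(z-o[2])/d[2]
def proj(n,X):
    c=env.get_calibration(n); p=c["intrinsics"]@(c["R"]@np.array(X,float)+c["t"]); return p[:2]/p[2]
def blob(n,f,mask,win,z):
    m=np.zeros(mask.shape,np.uint8); x0,y0,x1,y1=win; m[y0:y1,x0:x1]=mask[y0:y1,x0:x1]
    m=cv2.morphologyEx(m,cv2.MORPH_CLOSE,np.ones((3,3)))
    cs,_=cv2.findContours(m,cv2.RETR_EXTERNAL,cv2.CHAIN_APPROX_NONE)
    c=max(cs,key=cv2.contourArea).reshape(-1,2)
    P=np.array([ray(n,u,v,z)[:2] for u,v in c],np.float32)
    return c,P,cv2.minAreaRect(P)
E
python3 - <<'E'
from h import *
f=np.load("top0.npy"); hsv=cv2.cvtColor(f,cv2.COLOR_RGB2HSV); H,S,V=cv2.split(hsv)
grey=((S<60)&(V>90)).astype(np.uint8)
red=((((H<6)|(H>174))&(S>170)&(V>90))|((S<60)&(V>120))).astype(np.uint8)
beech=((H>10)&(H<28)&(S<150)&(V>110)).astype(np.uint8)
big=f.copy()
for nm,m,w,z in [("bar",grey,(125,150,180,185),3),("carab",red,(310,160,355,188),5),("pulley",grey,(310,205,350,240),20),("beech",beech,(195,155,268,206),46),("trig",grey,(192,210,206,242),39)]:
    c,P,r=blob("top",f,m,w,z); print(nm,c.min(0),c.max(0),np.round(r[0],1),np.round(r[1],1),round(r[2],1)); print("  corners",np.round(cv2.boxPoints(r)).tolist())
    cv2.drawContours(big,[c.reshape(-1,1,2)],-1,(0,0,255),1) if 0 else None
crop=f[155:245,125:270,::-1]; cv2.imwrite("pics/c1.png",cv2.resize(crop,(798,495),interpolation=cv2.INTER_CUBIC))
crop=f[155:245,300:390,::-1]; cv2.imwrite("pics/c2.png",cv2.resize(crop,(540,540),interpolation=cv2.INTER_CUBIC))
E
```

```text
bar [135 160] [171 178] [636.4 298.7] [134.3  20.1] 69.0
  corners [[603.0, 240.0], [622.0, 232.0], [670.0, 358.0], [651.0, 365.0]]
carab [319 166] [347 181] [ 626.3 -323.5] [53.2 97.1] 0.5
  corners [[599.0, -275.0], [600.0, -372.0], [653.0, -372.0], [652.0, -275.0]]
pulley [317 216] [341 233] [ 448.4 -302. ] [83.8 51.2] 68.3
  corners [[409.0, -332.0], [457.0, -350.0], [488.0, -273.0], [440.0, -254.0]]
beech [195 155] [267 205] [591.8  27.6] [171.8 243.9] 0.5
  corners [[505.0, 149.0], [507.0, -95.0], [679.0, -94.0], [677.0, 150.0]]
trig [198 214] [201 237] [437.9 129.1] [76.5  9.9] 1.6
  corners [[400.0, 133.0], [400.0, 123.0], [476.0, 125.0], [476.0, 135.0]]
```

View pics/c1.png

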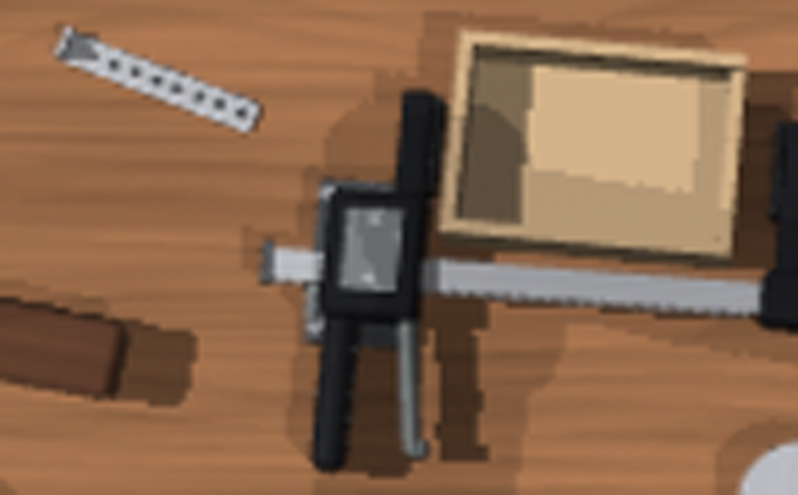

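View pics/c2.png

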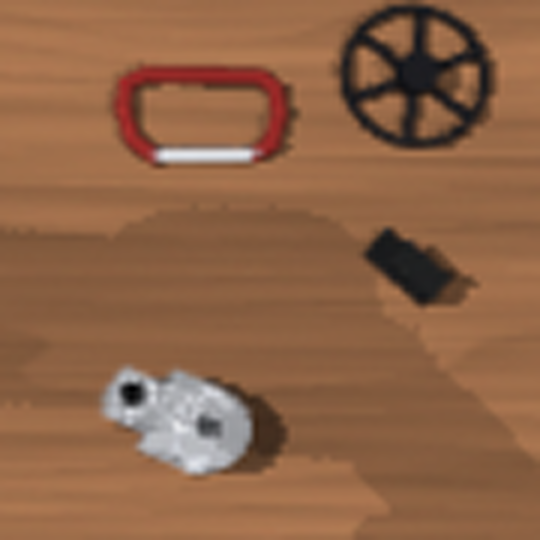

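The crops show:
- **Crampon bar:** tab at c1 (70,42), plain end at (250,118).
- **Box:** rim corners at c1 (460,30), (747,55), (733,258), (440,228).
- **Grip and trigger:** grip at c1 x≈335, trigger at x≈410.
- **Carabiner:** spine at c2 y=75, gate at y=155.
- **Pulley:** narrow end at c2 (130,392), round end at (205,430).

Next I'll turn these into world coordinates.

```bash
python3 - <<'E'
from h import *
P1=lambda x,y,z:np.round(ray("top",125+x/5.503-.4,155+y/5.5-.4,z)[:2],1)
P2=lambda x,y,z:np.round(ray("top",300+x/6-.4,155+y/6-.4,z)[:2],1)
print("box outer",[P1(*p,48).tolist() for p in[(460,30),(747,55),(733,258),(440,228)]])
print("box inner",[P1(*p,48).tolist() for p in[(473,45),(733,68),(718,240),(458,215)]])
print("steel bar",P1(290,264,31),P1(440,276,31),P1(755,299,31))
print("handle",P1(340,330,43),P1(328,470,43),"trig",P1(407,330,39),P1(413,455,39))
print("housing",[P1(*p,46).tolist() for p in[(330,190),(428,200),(412,322),(325,312)]])
print("jaw",P1(765,328,40),P1(795,120,40))
print("bar",P1(60,30,16),P1(72,62,4),P1(262,105,4),P1(247,133,4))
print("pulley round",P2(250,445,26),"tip",P2(103,400,26),"hole",P2(132,392,24),"axle",P2(208,427,26))
# side cam checks
f=np.load("side0.npy"); H,S,V=cv2.split(cv2.cvtColor(f,cv2.COLOR_RGB2HSV))
red=((((H<6)|(H>174))&(S>170)&(V>90))|((S<60)&(V>120))).astype(np.uint8); grey=((S<60)&(V>90)).astype(np.uint8)
for nm,m,w,z in [("bar",grey,(265,132,290,162),3),("carab",red,(283,270,322,315),5),("pulley",grey,(200,262,236,308),13)]:
    c,P,r=blob("side",f,m,w,z); print(nm,np.round(r[0],1),np.round(r[1],1),np.round(cv2.boxPoints(r)).tolist())
S1=lambda x,y,z:np.round(ray("side",x*.64-.2,y*.64-.2,z)[:2],1)
print("side box rim",S1(389,263,48),S1(459,262,48),S1(463,324,48),S1(386,324,48))
print("handle side",S1(320,256,43),S1(365,257,43),"trig",S1(325,272,39))
E
```

```text
box outer [[658.8, 105.0], [644.5, -71.0], [518.1, -62.9], [535.1, 114.1]]
box inner [[649.4, 96.8], [636.2, -62.5], [529.1, -53.8], [543.1, 103.4]]
steel bar [515.2 206.3] [508.5 114.9] [495.9 -76.8]
handle [473.1 173. ] [388.9 177.4] trig [474.  133.2] [398.6 127.5]
housing [[558.3, 181.6], [552.6, 122.0], [477.8, 129.6], [483.5, 182.0]]
jaw [476.8 -82.5] [ 605.7 -100.8]
bar [665.3 357.9] [647.8 352.2] [621.  231.7] [602.9 240.4]
pulley round [ 432.2 -341.6] tip [ 456.7 -260.5] hole [ 461.6 -277.1] axle [ 442.  -318.6]
bar [638.1 303.5] [146.7  19.6] [[604.0, 238.0], [622.0, 231.0], [673.0, 369.0], [654.0, 376.0]]
carab [ 624.2 -322.4] [56.2 95.2] [[595.0, -275.0], [597.0, -370.0], [653.0, -369.0], [651.0, -274.0]]
pulley [ 445.2 -299.3] [91.8 55.9] [[417.0, -345.0], [473.0, -345.0], [473.0, -254.0], [417.0, -253.0]]
side box rim [530.8 111.6] [663.8 103. ] [644.4 -85.6] [517.6 -74.7]
handle side [397.  157.1] [485.1 145.3] trig [408.6 105.1]
```

```bash
cat > g.py <<'E'
# g.py x y tipz yaw_deg : turn (rz) and then shift in the tool axes at that yaw
import sys; from h import *
from scipy.spatial.transform import Rotation as Ro
x,y,tz,yw=map(float,sys.argv[1:5]); s=env.observe()
R=Ro.from_rotvec(s["tool_rot"]).as_matrix(); p=s["ee_pos"]; d=np.array([x,y,tz+env.nose_length])-p
c=np.degrees(np.arctan2(R[1,0],R[0,0])); a=np.radians(yw); 
print("now",p.round(1),"tip",round(p[2]-env.nose_length,1),"yaw",c.round(2),"tilt",R[2,:2].round(4),"F",np.round(s["wrist_force"],1),"w",round(s["grip_width"],1),"t",s["t"])
print("rz",round(-np.radians((yw-c+180)%360-180),3),"tool dx %.1f dy %.1f dz %.1f"%(d[0]*np.cos(a)+d[1]*np.sin(a),d[0]*np.sin(a)-d[1]*np.cos(a),-d[2]), "| in present axes", (R.T@d).round(1))
E
```

>>> shift_gripper:
  motion:
    - [0,0,20,0,0,-0.186,45]
    - [0,0,20,0,0,-0.186,45]
    - [0,0,20,0,0,-0.186,45]
    - [0,0,20,0,0,-0.186,45]
    - [0,0,20,0,0,-0.186,45]
    - [62,3,0,0,0,0,45]
    - [62,3,0,0,0,0,45]
    - [62,3,0,0,0,0,45]
    - [62,3,0,0,0,0,45]
    - [62,3,0,0,0,0,45]
  force: 30

```text
t: 1.35
ee_pos: [318.9, -414.4, 135.5]
tool_rot: [-2.596, -1.769, -0.0]
wrist_force: [1.2, 0.4, -0.4]
grip_width: 44.7
gripper_force: 0.0
```

>>> shift_gripper:
  motion:
    - [62,3,0,0,0,0,45]
    - [62,3,0,0,0,0,45]
    - [62,3,0,0,0,0,45]
    - [62,3,0,0,0,0,45]
    - [62,3,0,0,0,0,45]
    - [62,3,0,0,0,0,45]
    - [62,3,0,0,0,0,45]
    - [62,3,0,0,0,0,45]
    - [62,3,0,0,0,0,45]
    - [62,3,0,0,0,0,45]

```text
t: 2.6
ee_pos: [573.3, 151.9, 135.4]
tool_rot: [2.596, 1.77, -0.001]
wrist_force: [1.5, -0.8, -0.6]
grip_width: 44.9
gripper_force: 0.0
```

```bash
python3 g.py 637 297 1.5 68.5
```

```text
now [573.3 151.9 135.4] tip 118.4 yaw 68.58 tilt [-0.0004 -0.0002] F [ 1.5 -0.8 -0.6] w 44.9 t 2.6
rz 0.001 tool dx 158.4 dy 6.1 dz 116.9 | in present axes [158.4   6.3 116.8]
```

>>> shift_gripper:
  motion:
    - [53,2,0,0,0,0,45]
    - [53,2,0,0,0,0,45]
    - [52,2,30,0,0,0,45]
    - [0,0,40,0,0,0,45]
    - [0,0,17,0,0,0,45]
    - [0,0,0,0,0,0,45]

```text
t: 3.35
ee_pos: [635.4, 293.5, 47.5]
tool_rot: [2.596, 1.769, -0.005]
wrist_force: [-0.0, -0.2, 0.3]
grip_width: 45.5
gripper_force: 0.0
```

```bash
python3 g.py 637 297 1.5 68.5
python3 - <<'E'
from h import *
f=env.grab_frame("top"); g=env.grab_frame("side")
a=cv2.resize(f[145:205,115:195,::-1],(480,360),interpolation=cv2.INTER_CUBIC)
u,v=proj("side",(637,297,5)).astype(int); b=cv2.resize(g[max(v-40,0):v+20,u-40:u+20,::-1],(300,300)); 
c=np.zeros((360,790,3),np.uint8); c[:,:480]=a; c[:300,490:790]=b; cv2.imwrite("pics/b1.png",c)
E
```

```text
now [635.4 293.5  47.5] tip 30.5 yaw 68.53 tilt [-0.0025 -0.0015] F [-0.  -0.2  0.3] w 45.5 t 3.35
rz 0.0 tool dx 3.8 dy 0.2 dz 29.0 | in present axes [ 3.9  0.3 28.9]
```

View pics/b1.png

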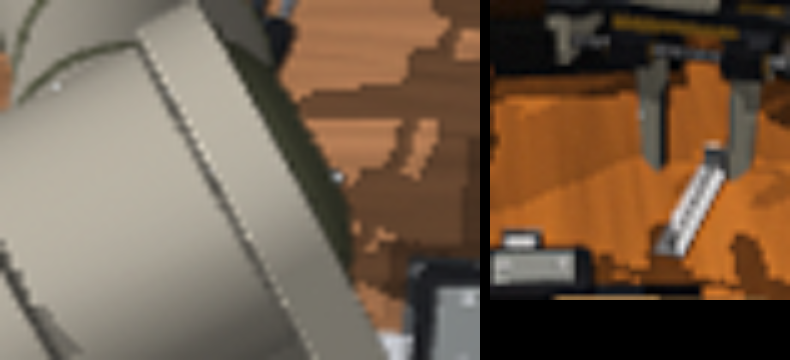

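The side view shows the open fingers straddling the bar, so I'll descend and grip.

>>> shift_gripper:
  motion:
    - [4,0,20,0,0,0,45]
    - [0,0,9,0,0,0,45]
    - [0,0,0,0,0,0,15]
    - [0,0,0,0,0,0,15]
    - [0,0,0,0,0,0,15]
    - [0,0,0,0,0,0,15]
  force: 30

```text
t: 4.2
ee_pos: [637.6, 298.6, 19.9]
tool_rot: [-2.596, -1.77, -0.001]
wrist_force: [-0.9, -0.2, 1.0]
grip_width: 18.3
gripper_force: 30.0
```

```bash
python3 g.py 637 297 1.5 68.5
```

```text
now [637.6 298.6  19.9] tip 2.9 yaw 68.57 tilt [0.0003 0.0002] F [-0.9 -0.2  1. ] w 18.3 t 4.2
rz 0.001 tool dx -1.8 dy -0.0 dz 1.4 | in present axes [-1.8 -0.   1.4]
```

>>> shift_gripper:
  motion:
    - [0,0,-35,0,0,0,15]
    - [0,0,-45,0,0,-0.147,15]
    - [0,0,0,0,0,-0.147,15]
    - [0,0,0,0,0,0,15]

```text
t: 4.7
ee_pos: [637.7, 298.2, 100.2]
tool_rot: [-2.31, -2.129, -0.001]
wrist_force: [0.6, -0.1, -0.9]
grip_width: 18.6
gripper_force: 30.0
```

```bash
python3 g.py 609 20 12 85.4
```

```text
now [637.7 298.2 100.2] tip 83.2 yaw 85.34 tilt [0.0006 0.0004] F [ 0.6 -0.1 -0.9] w 18.6 t 4.7
rz -0.001 tool dx -279.6 dy -6.3 dz 71.2 | in present axes [-279.7   -6.    71. ]
```

>>> shift_gripper:
  motion:
    - [-56,-1,0,0,0,0,15]
    - [-56,-1,0,0,0,0,15]
    - [-56,-1,0,0,0,0,15]
    - [-56,-1,0,0,0,0,15]
    - [-55,-2,0,0,0,0,15]
    - [0,0,0,0,0,0,15]

```text
t: 5.45
ee_pos: [608.0, 14.6, 98.7]
tool_rot: [2.32, 2.117, -0.006]
wrist_force: [0.4, 0.6, -1.5]
grip_width: 17.9
gripper_force: 30.0
```

```bash
python3 g.py 609 20 11 85.4
python3 - <<'E'
from h import *
g=env.grab_frame("side"); cv2.imwrite("pics/p1.png",cv2.resize(g[140:230,200:330,::-1],(780,540),interpolation=cv2.INTER_CUBIC))
E
```

```text
now [608.   14.6  98.7] tip 81.7 yaw 84.77 tilt [-0.0034 -0.0024] F [ 0.4  0.6 -1.5] w 17.9 t 5.45
rz -0.011 tool dx 5.5 dy 0.6 dz 70.7 | in present axes [ 5.8  0.7 70.7]
```

View pics/p1.png

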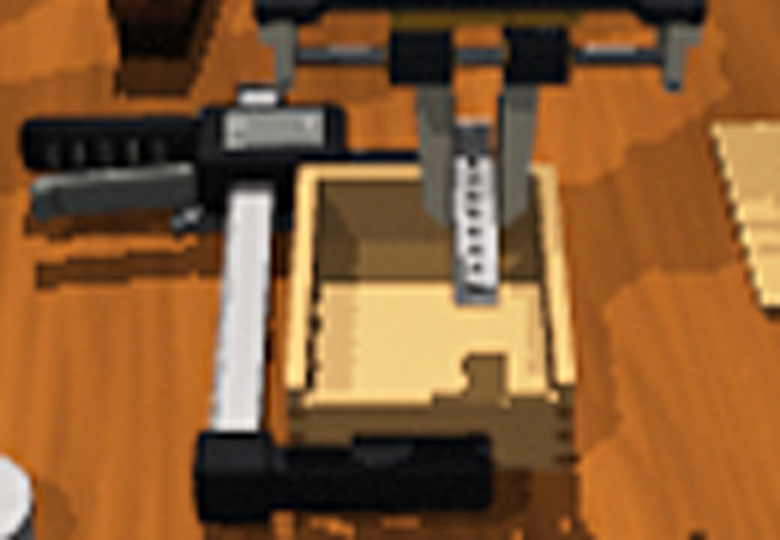

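The bar hangs over the box's +x half with both fingers inside the walls, so I'll lower it and release.

>>> shift_gripper:
  motion:
    - [0,0,30,0,0,0,15]
    - [0,0,28,0,0,0,15]
    - [0,0,11,0,0,0,15]
    - [0,0,0,0,0,0,15]
    - [0,0,0,0,0,0,26]
    - [0,0,0,0,0,0,26]
    - [0,0,-20,0,0,0,27]
    - [0,0,-40,0,0,0,40]
    - [0,0,-30,0,0,0,40]

```text
t: 6.62
ee_pos: [609.7, 20.8, 122.8]
tool_rot: [2.308, 2.13, 0.002]
wrist_force: [-0.2, 0.2, 0.5]
grip_width: 39.1
gripper_force: 0.0
```

```bash
python3 g.py 648 -324 3 90
```

```text
now [609.7  20.8 122.8] tip 105.8 yaw 85.39 tilt [0.0003 0.0016] F [-0.2  0.2  0.5] w 39.1 t 6.625
rz -0.08 tool dx -344.8 dy 38.3 dz 102.8 | in present axes [-340.6   65.7  102.8]
```

>>> shift_gripper:
  motion:
    - [0,0,0,0,0,-0.08,30]
    - [-58,6,0,0,0,0,30]
    - [-58,6,0,0,0,0,30]
    - [-58,6,0,0,0,0,30]
    - [-58,6,0,0,0,0,30]
    - [-58,8,20,0,0,0,30]
    - [-54,7,40,0,0,0,30]
    - [0,0,0,0,0,0,30]

```text
t: 7.62
ee_pos: [644.8, -324.8, 60.8]
tool_rot: [-2.228, -2.212, 0.006]
wrist_force: [0.3, 0.7, 0.1]
grip_width: 30.1
gripper_force: 0.0
```

```bash
python3 g.py 649 -323 3 90
python3 - <<'E'
from h import *
g=env.grab_frame("side"); u,v=proj("side",(630,-323,15)).astype(int); cv2.imwrite("pics/k1.png",cv2.resize(g[v-50:v+40,u-45:u+45,::-1],(540,540),interpolation=cv2.INTER_CUBIC)); print(u,v)
E
```

```text
now [ 644.8 -324.8   60.8] tip 43.8 yaw 89.59 tilt [-0.0014 -0.0041] F [0.3 0.7 0.1] w 30.1 t 7.625
rz -0.007 tool dx 1.8 dy 4.2 dz 40.8 | in present axes [ 1.9  4.4 40.8]
304 288
```

View pics/k1.png

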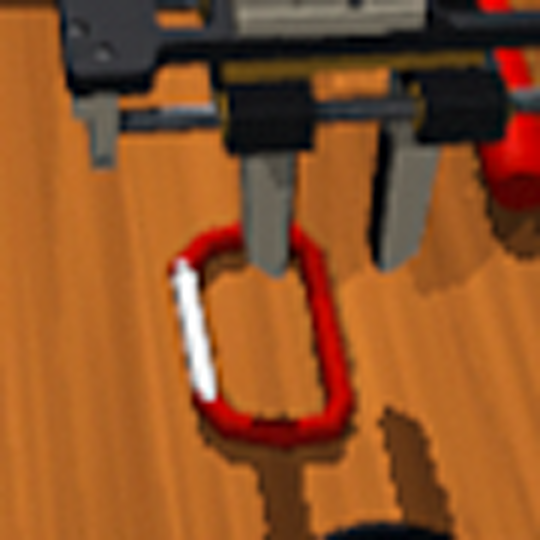

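The inner finger is inside the opening and the outer one is beyond the spine, so I'll descend and pinch.

>>> shift_gripper:
  motion:
    - [1,4,25,0,0,0,30]
    - [0,0,15,0,0,0,30]
    - [0,0,0,0,0,0,4]
    - [0,0,0,0,0,0,4]
    - [0,0,0,0,0,0,4]
    - [0,0,0,0,0,0,4]
    - [0,0,-40,0,0,0,4]
    - [0,0,-50,0,0,0.08,4]
    - [0,0,0,0,0,0,4]
  force: 30

```text
t: 8.8
ee_pos: [654.2, -319.0, 118.3]
tool_rot: [2.305, 2.125, 0.005]
wrist_force: [0.5, 0.2, -2.4]
grip_width: 7.0
gripper_force: 26.9
```

```bash
python3 g.py 595 17 14 85.4
```

```text
now [ 654.2 -319.   118.3] tip 101.3 yaw 85.35 tilt [-0.0024  0.0071] F [ 0.5  0.2 -2.4] w 7.0 t 8.8
rz -0.001 tool dx 330.2 dy -85.9 dz 87.3 | in present axes [330.3 -86.8  85.9]
```

```bash
python3 - <<'E'
from h import *
s=env.observe(); tip=s["ee_pos"][2]-17; print(tip,s["grip_width"])
for n in ("side","top"):
    f=env.grab_frame(n); H,S,V=cv2.split(cv2.cvtColor(f,cv2.COLOR_RGB2HSV))
    m=((((H<6)|(H>174))&(S>170)&(V>60))).astype(np.uint8)
    u,v=proj(n,(630,-320,tip)).astype(int); print(n,u,v)
    q,l,st,ce=cv2.connectedComponentsWithStats(m)
    for i in range(1,q):
        if st[i,4]>12 and abs(ce[i]-[u,v]).max()<60:
            print(st[i],[ray(n,st[i,0]+a*st[i,2],st[i,1]+b*st[i,3],tip+2)[:2].round().tolist() for a,b in((0,0),(1,0),(1,1),(0,1))])
E
```

```text
101.32089687931202 6.995937642284965
side 306 259
[335 237  16  36 368] [[700.0, -263.0], [734.0, -266.0], [708.0, -365.0], [678.0, -362.0]]
[296 244  15   8  49] [[614.0, -277.0], [646.0, -280.0], [642.0, -303.0], [611.0, -300.0]]
[295 249  28  32 205] [[610.0, -292.0], [668.0, -296.0], [651.0, -380.0], [598.0, -376.0]]
top 337 165
[290 138  29   9 196] [[721.0, -167.0], [722.0, -262.0], [691.0, -261.0], [690.0, -166.0]]
[324 157   6  15  40] [[657.0, -277.0], [658.0, -297.0], [607.0, -295.0], [607.0, -276.0]]
```

>>> shift_gripper:
  motion:
    - [56,-15,0,0,0,0,4]
    - [56,-15,0,0,0,0,4]
    - [56,-14,0,0,0,0,4]
    - [56,-14,0,0,0,0,4]
    - [56,-14,0,0,0,0,4]
    - [54,-14,0,0,0,0,4]
    - [0,0,0,0,0,0,4]
    - [0,0,0,0,0,0,4]

```text
t: 9.9
ee_pos: [592.1, 21.3, 112.5]
tool_rot: [-2.307, -2.131, 0.003]
wrist_force: [0.2, -0.8, -0.5]
grip_width: 6.9
gripper_force: 26.9
```

```bash
python3 g.py 595 21 17 85.4
```

```text
now [592.1  21.3 112.5] tip 95.5 yaw 85.47 tilt [-0.0009 -0.0019] F [ 0.2 -0.8 -0.5] w 6.9 t 9.9
rz 0.001 tool dx -0.1 dy 2.9 dz 78.5 | in present axes [-0.   3.1 78.5]
```

>>> shift_gripper:
  motion:
    - [0,3,35,0,0,0,4]
    - [0,0,30,0,0,0,4]
    - [0,0,14,0,0,0,4]
    - [0,0,0,0,0,0,4]
    - [0,0,0,0,0,0,4]

```text
t: 10.52
ee_pos: [596.1, 20.9, 35.0]
tool_rot: [2.309, 2.129, 0.001]
wrist_force: [0.1, -0.9, -0.3]
grip_width: 7.1
gripper_force: 26.6
```

```bash
python3 g.py 595 21 17 85.4
```

```text
now [596.1  20.9  35. ] tip 18.0 yaw 85.36 tilt [-0.0001  0.0005] F [ 0.1 -0.9 -0.3] w 7.1 t 10.525
rz -0.001 tool dx 0.0 dy -1.1 dz 1.0 | in present axes [ 0.  -1.1  1. ]
```

>>> shift_gripper:
  motion:
    - [0,0,0,0,0,0,24]
    - [0,0,0,0,0,0,24]
    - [0,0,-20,0,0,0,24]
    - [0,0,-50,0,0,0,50]
    - [0,0,-30,0,0,0.1,75]
    - [0,0,0,0,0,0.16,75]

```text
t: 11.28
ee_pos: [597.1, 21.5, 137.6]
tool_rot: [2.568, 1.806, 0.007]
wrist_force: [-0.7, 0.3, -0.2]
grip_width: 49.5
gripper_force: 0.0
```

```bash
python3 g.py 443 -308 8 68
python3 - <<'E'
from h import *
f=env.grab_frame("side"); H,S,V=cv2.split(cv2.cvtColor(f,cv2.COLOR_RGB2HSV))
m=((((H<6)|(H>174))&(S>150)&(V>50))).astype(np.uint8)
q,l,st,ce=cv2.connectedComponentsWithStats(m)
for i in range(1,q):
    if st[i,4]>6 and 240<ce[i][0]<300 and 160<ce[i][1]<220: print(st[i],[ray("side",st[i,0]+a*st[i,2],st[i,1]+b*st[i,3],13)[:2].round().tolist() for a,b in((0,0),(1,0),(1,1),(0,1))])
E
```

```text
now [597.1  21.5 137.6] tip 120.6 yaw 70.24 tilt [0.0024 0.0043] F [-0.7  0.3 -0.2] w 49.5 t 11.275
rz 0.039 tool dx -363.3 dy -19.4 dz 112.6 | in present axes [-362.5  -34.1  111.6]
[258 185  18  20 101] [[555.0, 72.0], [608.0, 67.0], [598.0, -28.0], [549.0, -24.0]]
[256 202  10   3  16] [[544.0, -10.0], [572.0, -12.0], [571.0, -26.0], [544.0, -23.0]]
```

>>> shift_gripper:
  motion:
    - [-60,-3,0,0,0,0.04,75]
    - [-60,-3,0,0,0,0,75]
    - [-60,-3,0,0,0,0,75]
    - [-60,-3,0,0,0,0,75]
    - [-60,-4,15,0,0,0,75]
    - [-62,-4,35,0,0,0,75]
    - [0,0,0,0,0,0,75]
    - [0,0,0,0,0,0,75]

```text
t: 12.32
ee_pos: [448.6, -300.8, 88.9]
tool_rot: [-2.599, -1.763, -0.001]
wrist_force: [0.6, 0.3, 0.6]
grip_width: 74.8
gripper_force: 0.0
```

```bash
python3 g.py 444 -307 5 68
```

```text
now [ 448.6 -300.8   88.9] tip 71.9 yaw 68.3 tilt [ 0.0006 -0.0003] F [0.6 0.3 0.6] w 74.8 t 12.325
rz 0.005 tool dx -7.5 dy -1.9 dz 66.9 | in present axes [-7.5 -1.9 66.8]
```

>>> shift_gripper:
  motion:
    - [-7,-2,40,0,0,0,75]
    - [0,0,26,0,0,0,75]
    - [0,0,0,0,0,0,35]
    - [0,0,0,0,0,0,35]
    - [0,0,0,0,0,0,35]
    - [0,0,0,0,0,0,35]
    - [0,0,0,0,0,0,35]
  force: 30

```text
t: 13.2
ee_pos: [444.7, -307.1, 24.1]
tool_rot: [2.599, 1.761, 0.002]
wrist_force: [-0.2, 1.4, 7.9]
grip_width: 45.1
gripper_force: 29.9
```

```bash
python3 g.py 444 -307 5 68
```

```text
now [ 444.7 -307.1   24.1] tip 7.1 yaw 68.25 tilt [0.     0.0021] F [-0.2  1.4  7.9] w 45.1 t 13.2
rz 0.004 tool dx -0.2 dy -0.7 dz 2.1 | in present axes [-0.2 -0.7  2.1]
```

>>> shift_gripper:
  motion:
    - [0,0,-40,0,0,0,35]
    - [0,0,-50,0,0,0.182,35]
    - [0,0,0,0,0,0.182,35]
    - [0,0,0,0,0,0.182,35]
    - [0,0,0,0,0,0.182,35]
    - [0,0,0,0,0,0.182,35]
    - [0,0,0,0,0,0.182,35]
    - [0,0,0,0,0,0.182,35]
    - [0,0,0,0,0,0,35]

```text
t: 14.32
ee_pos: [443.9, -306.8, 113.1]
tool_rot: [3.139, -0.128, -0.0]
wrist_force: [-0.1, -0.4, -2.4]
grip_width: 44.8
gripper_force: 29.9
```

```bash
python3 g.py 578 21 24 -4.6
```

```text
now [ 443.9 -306.8  113.1] tip 96.1 yaw -4.68 tilt [-0.0001  0.0002] F [-0.1 -0.4 -2.4] w 44.8 t 14.325
rz -0.001 tool dx 107.4 dy -337.5 dz 72.1 | in present axes [ 106.9 -337.6   72.1]
```

>>> shift_gripper:
  motion:
    - [18,-56,0,0,0,0,35]
    - [18,-56,0,0,0,0,35]
    - [18,-56,0,0,0,0,35]
    - [18,-56,0,0,0,0,35]
    - [18,-56,0,0,0,0,35]
    - [17,-57,0,0,0,0,35]
    - [0,0,0,0,0,0,35]
    - [0,0,0,0,0,0,35]

```text
t: 15.32
ee_pos: [578.1, 19.7, 112.9]
tool_rot: [3.139, -0.125, -0.001]
wrist_force: [-0.8, -0.7, -2.0]
grip_width: 45.0
gripper_force: 29.9
```

```bash
python3 g.py 578 21 27 -4.6
```

```text
now [578.1  19.7 112.9] tip 95.9 yaw -4.57 tilt [-0.0007  0.0004] F [-0.8 -0.7 -2. ] w 45.0 t 15.325
rz 0.001 tool dx -0.2 dy -1.3 dz 68.9 | in present axes [-0.1 -1.3 68.9]
```

>>> shift_gripper:
  motion:
    - [0,0,35,0,0,0,35]
    - [0,0,26,0,0,0,35]
    - [0,0,6,0,0,0,35]
    - [0,0,0,0,0,0,35]
    - [0,0,0,0,0,0,35]

```text
t: 15.95
ee_pos: [579.0, 19.4, 46.9]
tool_rot: [-3.139, 0.131, -0.002]
wrist_force: [0.9, 0.5, -2.7]
grip_width: 45.1
gripper_force: 29.9
```

```bash
python3 g.py 578 21 27 -4.6
```

```text
now [579.   19.4  46.9] tip 29.9 yaw -4.79 tilt [ 0.0013 -0.0002] F [ 0.9  0.5 -2.7] w 45.1 t 15.95
rz -0.003 tool dx -1.1 dy -1.5 dz 2.9 | in present axes [-1.2 -1.5  2.9]
```

>>> shift_gripper:
  motion:
    - [0,0,3,0,0,0,35]
    - [0,0,0,0,0,0,35]
    - [0,0,0,0,0,0,60]
    - [0,0,0,0,0,0,60]
    - [0,0,-25,0,0,0,60]
    - [0,0,-50,0,0,0,80]
    - [-40,-30,-30,0,0,0,90]
    - [-50,-50,0,0,0,0,90]
    - [-40,-50,0,0,0,0,90]
    - [0,0,0,0,0,0,90]

```text
t: 17.2
ee_pos: [463.1, 157.2, 147.9]
tool_rot: [-3.138, 0.117, 0.003]
wrist_force: [1.1, -0.5, 0.5]
grip_width: 90.0
gripper_force: 0.0
```

```bash
python3 g.py 449 158 20 -3.9
python3 - <<'E'
from h import *
f=env.grab_frame("top"); g=env.grab_frame("side")
c=np.zeros((590,790,3),np.uint8)
c[:,:395]=cv2.resize(f[155:245,190:250,::-1],(395,590),interpolation=cv2.INTER_CUBIC)
c[:,400:790]=cv2.resize(g[145:235,235:295,::-1],(390,590),interpolation=cv2.INTER_CUBIC)
cv2.imwrite("pics/d1.png",c)
E
```

```text
now [463.1 157.2 147.9] tip 130.9 yaw -4.28 tilt [-0.0019 -0.0012] F [ 1.1 -0.5  0.5] w 90.0 t 17.2
rz -0.007 tool dx -14.1 dy 0.2 dz 110.9 | in present axes [-13.9   0.4 110.9]
```

View pics/d1.png

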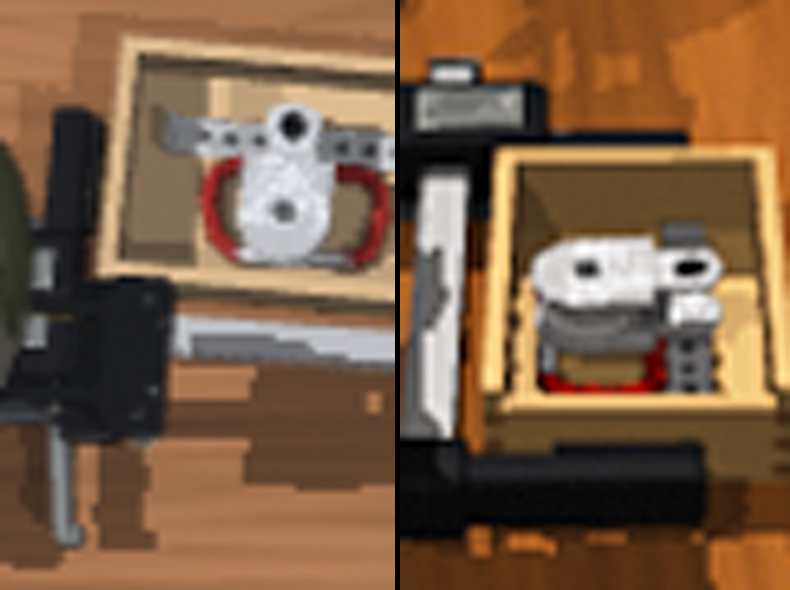

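All three items lie in the box below the rim: pulley across the carabiner and bar. Next is the clamp grip; my refined origin is about (511, 148), so the middle of the outer faces is about (441.5, 157).

>>> shift_gripper:
  motion:
    - [-21,0,40,0,0,0,90]
    - [0,0,40,0,0,0,90]
    - [0,0,25,0,0,0,90]
    - [0,0,0,0,0,0,90]
    - [0,0,0,0,0,0,90]
  force: 12

```text
t: 17.92
ee_pos: [445.9, 153.5, 43.5]
tool_rot: [3.139, -0.134, 0.001]
wrist_force: [0.2, 0.1, 0.7]
grip_width: 89.8
gripper_force: 0.0
```

```bash
python3 g.py 441.5 157 12 -3.9
```

```text
now [445.9 153.5  43.5] tip 26.5 yaw -4.89 tilt [0.0006 0.0001] F [0.2 0.1 0.7] w 89.8 t 17.925
rz -0.017 tool dx -4.6 dy -3.2 dz 14.5 | in present axes [-4.7 -3.1 14.4]
```

>>> shift_gripper:
  motion:
    - [-4,-3,7,0,0,-0.017,90]
    - [0,0,7,0,0,0,90]
    - [0,0,0,0,0,0,64]
    - [0,0,0,0,0,0,64]
    - [0,0,0,0,0,0,64]
    - [0,0,0,0,0,0,64]
  force: 12

```text
t: 18.68
ee_pos: [441.3, 157.8, 29.0]
tool_rot: [-3.14, 0.104, -0.0]
wrist_force: [0.3, -0.1, -0.5]
grip_width: 64.3
gripper_force: 0.3
```

```bash
python3 g.py 441.5 157 12 -3.9
```

```text
now [441.3 157.8  29. ] tip 12.0 yaw -3.79 tilt [ 0.0001 -0.    ] F [ 0.3 -0.1 -0.5] w 64.3 t 18.675
rz 0.002 tool dx 0.2 dy 0.8 dz 0.0 | in present axes [0.2 0.8 0. ]
```

>>> shift_gripper:
  motion:
    - [0,-2,0,0,0,0,58]
    - [0,-3,0,0,0,0,52]
    - [0,-3,0,0,0,0,46]
    - [0,-3,0,0,0,0,40]
    - [0,-3,0,0,0,0,33]
    - [0,0,0,0,0,0,33]
    - [0,0,0,0,0,0,33]
  force: 15

```text
t: 19.55
ee_pos: [440.8, 169.6, 28.8]
tool_rot: [3.137, -0.108, -0.004]
wrist_force: [-1.4, -8.1, 2.1]
grip_width: 33.8
gripper_force: 15.0
```

```bash
python3 g.py 441.5 157 12 -3.9
```

```text
now [440.8 169.6  28.8] tip 11.8 yaw -3.93 tilt [-0.0023  0.0027] F [-1.4 -8.1  2.1] w 33.8 t 19.55
rz -0.001 tool dx 1.5 dy 12.5 dz -0.2 | in present axes [ 1.5 12.5 -0.1]
```

>>> shift_gripper:
  motion:
    - [0,4,0,0,0,0,41]
    - [0,4,0,0,0,0,49]
    - [0,4,0,0,0,0,57]
    - [0,2,0,0,0,0,64]
    - [0,0,0,0,0,0,64]
    - [0,0,0,0,0,0,64]
  force: 15

```text
t: 20.3
ee_pos: [441.6, 157.9, 29.0]
tool_rot: [-3.14, 0.104, -0.001]
wrist_force: [0.1, -1.0, 0.2]
grip_width: 63.8
gripper_force: 0.5
```

>>> shift_gripper:
  motion:
    - [0,-2,0,0,0,0,58]
    - [0,-3,0,0,0,0,52]
    - [0,-3,0,0,0,0,46]
    - [0,-3,0,0,0,0,40]
    - [0,-3,0,0,0,0,33]
    - [0,1,0,0,0,0,33]
    - [0,0,0,0,0,0,33]
  force: 15

```text
t: 21.18
ee_pos: [441.1, 169.5, 28.8]
tool_rot: [3.138, -0.106, -0.003]
wrist_force: [-1.3, -7.0, 1.1]
grip_width: 34.1
gripper_force: 15.0
```

```bash
python3 g.py 441.5 157 12 -3.9
python3 - <<'E'
from h import *
# jaw's near edge: dark pixels right of the steel bar, along the bar line (z=38)
f=env.grab_frame("top"); V=f.max(2)
f0=np.load("top0.npy").max(2)
for F in(f0,V):
    r=[F[int(round(v)),int(round(u))] for u,v in (proj("top",(505-.068*(100-y)*0+ .068*(y-60),y,38)) for y in range(0,-110,-2))]
    print([int(x) for x in r])
E
```

```text
now [441.1 169.5  28.8] tip 11.8 yaw -3.88 tilt [-0.0018  0.0018] F [-1.3 -7.   1.1] w 34.1 t 21.175
rz 0.0 tool dx 1.2 dy 12.4 dz -0.2 | in present axes [ 1.2 12.4 -0.2]
[161, 161, 161, 161, 161, 161, 161, 162, 162, 162, 162, 162, 159, 159, 159, 161, 161, 161, 160, 160, 161, 161, 161, 163, 163, 162, 162, 164, 163, 163, 164, 164, 164, 164, 161, 161, 161, 161, 145, 145, 54, 54, 30, 31, 31, 29, 29, 29, 29, 29, 30, 30, 29, 27, 27]
[196, 196, 197, 198, 198, 197, 197, 197, 198, 198, 198, 198, 195, 196, 196, 196, 196, 197, 198, 198, 198, 198, 198, 199, 199, 199, 199, 194, 154, 154, 56, 56, 35, 36, 36, 36, 36, 36, 37, 37, 37, 37, 36, 32, 32, 54, 54, 91, 91, 91, 88, 88, 87, 86, 86]
```

>>> shift_gripper:
  motion:
    - [0,4,0,0,0,0,41]
    - [0,4,0,0,0,0,49]
    - [0,3,0,0,0,0,57]
    - [0,2,0,0,0,0,64]
    - [0,0,0,0,0,0,64]
    - [0,0,0,0,0,0,64]
  force: 15

```text
t: 21.98
ee_pos: [441.6, 157.8, 29.0]
tool_rot: [-3.14, 0.104, -0.001]
wrist_force: [1.6, -1.0, -0.4]
grip_width: 64.1
gripper_force: 0.5
```

>>> shift_gripper:
  motion:
    - [0,-2,0,0,0,0,58]
    - [0,-3,0,0,0,0,52]
    - [0,-3,0,0,0,0,46]
    - [0,-3,0,0,0,0,40]
    - [0,-3,0,0,0,0,33]
    - [0,1,0,0,0,0,33]
    - [0,0,0,0,0,0,33]
  force: 15

```text
t: 22.85
ee_pos: [440.9, 168.7, 28.8]
tool_rot: [3.137, -0.107, -0.003]
wrist_force: [-1.5, -9.4, 3.1]
grip_width: 35.8
gripper_force: 14.9
```

>>> shift_gripper:
  motion:
    - [0,4,0,0,0,0,41]
    - [0,4,0,0,0,0,49]
    - [0,3,0,0,0,0,57]
    - [0,2,0,0,0,0,64]
    - [0,0,0,0,0,0,64]
    - [0,0,0,0,0,0,64]
  force: 15

```text
t: 23.6
ee_pos: [441.6, 157.7, 29.0]
tool_rot: [3.14, -0.104, 0.001]
wrist_force: [1.2, -1.0, 0.4]
grip_width: 63.9
gripper_force: 0.8
```

>>> shift_gripper:
  motion:
    - [0,-2,0,0,0,0,58]
    - [0,-3,0,0,0,0,52]
    - [0,-3,0,0,0,0,46]
    - [0,-3,0,0,0,0,40]
    - [0,-3,0,0,0,0,33]
    - [0,1,0,0,0,0,33]
    - [0,0,0,0,0,0,33]
  force: 15

```text
t: 24.48
ee_pos: [440.6, 164.8, 28.7]
tool_rot: [3.133, -0.114, -0.004]
wrist_force: [0.8, -24.3, 3.9]
grip_width: 44.0
gripper_force: 15.0
```

```bash
python3 g.py 441.5 157 12 -3.9
cat > jaw.py <<'E'
from h import *
F=env.grab_frame("top").max(2)
ys=np.arange(60,-110,-1.); r=np.array([cv2.getRectSubPix(F,(1,1),tuple(map(float,proj("top",(505+.068*(y-60),y,38)))))[0,0] for y in ys])
print("jaw edge y", ys[np.argmax(r<100)], r[::8].astype(int).tolist())
E
python3 jaw.py
```

```text
now [440.6 164.8  28.7] tip 11.7 yaw -4.18 tilt [-0.0023  0.0066] F [  0.8 -24.3   3.9] w 44.0 t 24.475
rz -0.005 tool dx 1.4 dy 7.7 dz -0.3 | in present axes [ 1.4  7.7 -0.3]
jaw edge y -53.0 [194, 193, 195, 195, 195, 194, 195, 195, 196, 198, 197, 197, 197, 198, 101, 37, 37, 36, 65, 91, 88, 86]
```

The arm is pressing on the grip (wrist Fy = -24 N), which takes force off the trigger. I'll back the arm off until the two sides balance.

>>> shift_gripper:
  motion:
    - [0,1,0,0,0,0,33]
    - [0,1,0,0,0,0,33]
    - [0,0,0,0,0,0,33]
    - [0,0,0,0,0,0,33]
  force: 15

```text
t: 25.02
ee_pos: [440.6, 164.3, 28.7]
tool_rot: [3.135, -0.112, -0.004]
wrist_force: [0.1, -18.1, 3.3]
grip_width: 44.8
gripper_force: 15.0
```

```bash
python3 g.py 441.5 157 12 -3.9; python3 jaw.py
```

```text
now [440.6 164.3  28.7] tip 11.7 yaw -4.09 tilt [-0.0023  0.0051] F [  0.1 -18.1   3.3] w 44.8 t 25.025
rz -0.003 tool dx 1.4 dy 7.2 dz -0.3 | in present axes [ 1.4  7.2 -0.3]
jaw edge y -53.0 [194, 193, 195, 195, 196, 193, 195, 195, 196, 198, 197, 197, 198, 198, 101, 36, 36, 35, 65, 91, 88, 86]
```

>>> shift_gripper:
  motion:
    - [0,1,0,0,0,0,33]
    - [0,1,0,0,0,0,33]
    - [0,0,0,0,0,0,33]
    - [0,0,0,0,0,0,33]
  force: 15

```text
t: 25.58
ee_pos: [440.6, 163.8, 28.7]
tool_rot: [3.136, -0.109, -0.004]
wrist_force: [-0.3, -13.3, 0.9]
grip_width: 45.8
gripper_force: 15.0
```

```bash
python3 g.py 441.5 157 12 -3.9; python3 jaw.py
```

```text
now [440.6 163.8  28.7] tip 11.7 yaw -3.99 tilt [-0.0021  0.0036] F [ -0.3 -13.3   0.9] w 45.8 t 25.575
rz -0.002 tool dx 1.3 dy 6.7 dz -0.3 | in present axes [ 1.4  6.7 -0.3]
jaw edge y -53.0 [193, 194, 195, 195, 195, 194, 195, 195, 196, 198, 197, 196, 197, 199, 101, 36, 36, 36, 65, 91, 89, 85]
```

Correction: pushing towards +y loads the trigger, so the trigger was carrying more than 15 N. The jaw has closed about 26 mm and the trigger stops part-way, which means the box is nipped. I'll bring the wrist force to zero so the squeeze is the set 15 N.

>>> shift_gripper:
  motion:
    - [0,1,0,0,0,0,33]
    - [0,1,0,0,0,0,33]
    - [0,1,0,0,0,0,33]
    - [0,1,0,0,0,0,33]
    - [0,0,0,0,0,0,33]
    - [0,0,0,0,0,0,33]
  force: 15

```text
t: 26.38
ee_pos: [440.6, 162.8, 28.7]
tool_rot: [3.14, -0.103, -0.003]
wrist_force: [-5.2, 0.3, -4.8]
grip_width: 47.6
gripper_force: 15.0
```

```bash
python3 g.py 441.5 157 12 -3.9
```

```text
now [440.6 162.8  28.7] tip 11.7 yaw -3.77 tilt [-0.0019  0.0004] F [-5.2  0.3 -4.8] w 47.6 t 26.375
rz 0.002 tool dx 1.2 dy 5.8 dz -0.3 | in present axes [ 1.2  5.8 -0.3]
```

>>> shift_gripper:
  motion:
    - [0,0.5,0,0,0,0,33]
    - [0,0.5,0,0,0,0,33]
    - [0,0,0,0,0,0,33]
    - [0,0,0,0,0,0,33]
    - [0,0,0,0,0,0,33]
  force: 15

```text
t: 27.0
ee_pos: [440.7, 162.5, 28.7]
tool_rot: [-3.14, 0.102, 0.003]
wrist_force: [-5.8, 0.5, -6.2]
grip_width: 48.0
gripper_force: 15.0
```

```bash
python3 jaw.py
```

```text
jaw edge y -53.0 [193, 193, 195, 195, 195, 194, 195, 196, 196, 198, 197, 196, 197, 198, 101, 36, 36, 36, 65, 91, 88, 85]
```

```bash
python3 - <<'E'
from h import *
f=env.grab_frame("top"); g=env.grab_frame("side")
c=np.zeros((590,790,3),np.uint8)
c[:,:395]=cv2.resize(f[155:245,195:255,::-1],(395,590),interpolation=cv2.INTER_CUBIC)
c[:,400:790]=cv2.resize(g[145:235,235:295,::-1],(390,590),interpolation=cv2.INTER_CUBIC)
cv2.imwrite("pics/e1.png",c)
E
```

```text
(no output)
```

View pics/e1.png

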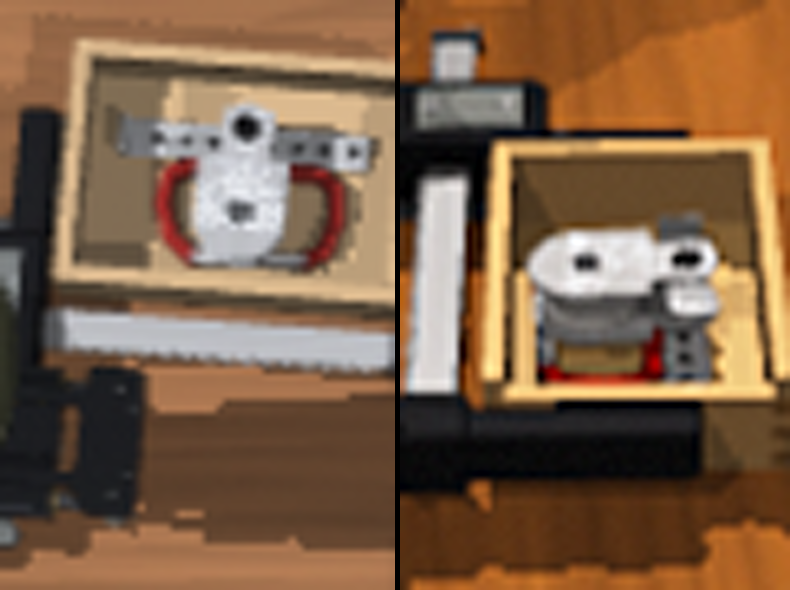

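The jaw sits against the box's -y end, the box is up against the fixed pad, and all three weights are inside. The trigger is held at a balanced 15 N, so I'm handing in.

```bash
python3 -c "
from workcell import env
print(env.close_job())"
```

```text
the job is handed in; nothing more can be done
None
```

I handed the job in at about 27 s: the carabiner, crampon bar and pulley are in the box, it is nipped between both pads, and the trigger is held at a balanced 15 N (about 23 N at the jaw). During the last stroke the trigger briefly took an estimated 27 N, above your 10–20 N range, before I backed it off; I saw no damage.

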